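Index the photo turntable to the next view

ROBOT

A 6-joint arm with a two-finger parallel gripper is mounted at the origin on the work surface. World frame = base frame: x ahead of the robot, y to its left, z up, the work surface at z = 0. Lengths are in m, angles in rad, forces in N, time in s.
With the tool pointing down it reaches from about 0.325 to 0.925 m from the base axis. Payload 3.1 kg.
Tool frame: the origin (TCP) lies on the centre line of the jaws, within the pads' length; the fingertips stand 11 mm ahead of it and the grasp point (between the pads) lies 8 mm behind it; z points along the fingers, x is the direction in which the jaws open and shut, and the axes are right-handed (so a half turn about z gives the same grasp; the last joint's range is limited). The gripper opens to 85 mm and grips with 20 to 120 N. Pads are 22 mm wide; open, the fingers measure 114 mm over their backs; the gripper's body (76 mm by 85 mm) begins 54 mm behind the grasp point. The pads swing forward as they close: fully open they stand 13 mm farther back than shut.
Start: joints at [1.069, 0.217, 1.613, -0, 1.311, -0.112], TCP at [0.237, 0.578, 0.242] pointing down, gripper open.
Joint ranges: [-2.75, 2.75], [-0.78, 2.1], [0.31, 2.55], [-1.13, 4.27], [0.13, 2.63], [-2.58, 2.58]. Speed limits (rad/s): [2.79, 2.79, 3.14, 3.14, 3.14, 3.14].

INTERFACE

Orientations are given as a rotation vector (axis times angle).
In Python, from cell import bot, cams, job gives the robot as it stands. The module is installed in compiled form; this text tells all that it offers.
- The arm moves only by the tool play_rows, never from a script. Its argument "motion" is a list that holds one entry, the list of rows, each a list of 5 numbers: the shift along the tool's x, y, z in mm, then the turn about the tool's z in degrees, then the finger opening in mm, from 0 to 85.4. A call has 1 to 10 rows; each row is the pose to reach, as a shift and turn from the pose commanded when the call began, along the tool's axes at that moment; what a row does not reach only later rows make up. A row lasts 1/10 s, in which the tool goes at most 50 mm and 8.59 degrees, less where a joint would pass 70% of its speed; a pose out of reach is approached as far as the arm can. A call with a gripper value outside its range is refused whole. The fingers move at their own pace and stop on an object; "newtons" is the grip in N (left out, the last holds). Time passes only in rows, so rows that repeat a pose let the fingers close. It gives the time, the measured TCP pose, the force and the opening at its end, in the units of the state.
- bot.get_obs(): the state, without advancing time (a new reading comes with each control period).
- cams.get_image(name): name is "scene" or "top"; returns the picture (384x512x3 uint8, red, green, blue); there is no depth.
- cams.get_calibration(name): a dict with "vertical_fov" (degrees; the focal length in pixels is half the picture's height over the tangent of half this angle, whatever the lens; pixels are square), "cx", "cy" (the principal point, pixels), "extrinsics" (4x4, takes a point from camera to world coordinates). Camera axes: x right, y up, looking along -z (the intrinsics and any distortion apply to the point x, -y, -z); pixel columns grow to the right and rows downward; lengths in m; the calibration is good to about 2 mm. A picture is of the moment at which its call begins. get_calibration takes no time and is no camera call.
- job.sign_off(): hands the job in, once; it reports no verdict.
The state is a dict: "t": time; "joint_positions": joint angles; "qd": joint speeds; "joint_torque": joint torques, N m; "tcp_pos": TCP position; "ee_rot": TCP orientation; "wrist_force": force on the tool from outside, world axes, zero at the start; "torque": the same for the moment, N m; "width": finger opening in m.
Only numpy, scipy, OpenCV 4.12 (cv2) and the standard library are available. Lean on these libraries where they do the work, as an engineer would, in place of code of your own. Each camera call takes 0.05 s, during which the arm holds its last target.

TASK

A white jug on an indexing turntable is being photographed from twelve sides. With a fingertip press the black plunger on the turntable's index arm down and, keeping it pressed, turn the table clockwise (seen from above) to the next hole, no farther; then let the plunger spring back up so that its pin is fully home in that hole and the table is locked again. Leave the jug standing on the table untouched, and do not disturb the things lying around.

Things in the scene. Friction and masses are not known exactly. Their poses are not given: they have to be found in the camera images.
- turntable_axis (a point): point on the turntable's vertical axis at the top face of its round grey platter (240 mm diameter, 12 mm thick, top 82 mm above the work surface). The platter carries the jug and turns with light drag (about 0.12 N m) on a base that stays fixed.
- turntable_base: the fixed round base with the steel index ring; origin on the axis at the work surface; place and yaw vary. The ring (300 mm diameter, top face at 58 mm, 10 mm thick) shows beyond the platter's edge and has 12 through-holes of 11 mm, 30 degrees apart on a 136 mm radius, seen from above.
- plunger_top (a point): centre of the flat top of the plunger's black round cap (40 mm diameter, 8 mm thick); top at 106 mm height when up. It is at 172 mm from the axis, on the outer end of the aluminium index arm (34 mm wide) bolted to the platter, and swings with it on a 172 mm circle. Pressed straight down; nothing above it; a shut fingertip held down on it drags the table round by friction.
- index_pin (a point): tip of the plunger's upright 9 mm round-nosed steel pin, 136 mm from the axis, on a foot that reaches in under the ring. It points up into a hole from below and shows there between the arm's two bars. It goes down with the cap and leaves the hole; tip at 57.5 mm height when home.
- plunger (a joint): travel in m: 0 = up, pin fully home in a hole, table locked; 0.016 = pressed to its stop. The pin is clear of the ring and the table free from 0.0095 on. A spring pushes up: about 4 N at 0, 9 N at the stop. Let go between holes, the pin rides on the ring's underside (about 0.0095) and springs up by itself once within about 3 mm of a hole's middle.
- turntable (a joint): angle of the platter and its index arm in rad, growing clockwise seen from above; 0 at the start, with the pin in a hole. The holes are at multiples of 0.5236; the next hole is at +0.5236. When locked it still has about 0.01 rad of play.
- jug: white ceramic jug, 145 mm high, about 96 mm across, with one side handle reaching 79 mm from its axis, standing loose within 15 mm of the middle of the platter. Origin at the centre of its underside, z up. Roughly 0.45 kg.
- sugar_bowl: white lidded sugar bowl, 88 mm across (124 mm over the two handles), 92 mm high, standing loose on the work surface. Origin at the centre of its underside.
- spare_lens: black camera lens standing upright, 72 mm diameter, 92 mm high, loose. Origin at the centre of its underside.
- dust_blower: dark rubber dust blower standing on its flat end, bulb 60 mm across, thin nozzle up to 115 mm height, loose. Origin at the centre of its underside.
- archive_box: flat grey lidded archive box, 196 x 156 x 63 mm, loose. Origin at the centre of its underside.

How it is judged:
By the outcome, as a careful person would: the job done as asked, in the order asked, and still so for the second after the job is handed in, with the robot touching nothing.
It also fails if it takes over 35 s, if anything falls off the work surface, if the arm or the gripper's body presses on something with over 40 N, if the wrist force passes 120 N, or if a joint passes its speed limit or range.

## Working session

There is one attempt and no reset: what is moved stays moved. The work goes in short steps, Python scripts to look and compute and a tool call to move; the robot and the scene stay as the last step left them, time stands still between calls to the robot, and variables do not carry over. Pictures are saved under pics/ and viewed, and the job is handed in when it is done.

Besides the shell and the picture viewer there is one more tool, called after "Call:" as name(argument=value, ...), one argument or row to a line, values as JSON. play_rows: Moves the arm, as the interface text tells. Its arguments: {"type":"object","properties":{"motion":{"type":"array","items":{"type":"array","items":{"type":"array","items":{"type":"number"}}}},"newtons":{"type":"number"}},"required":["motion"]}

```bash
mkdir -p pics
cat > h.py <<'E'
import numpy as np,cv2
from cell import bot,cams,job
def save(n,f): 
    im=cams.get_image(n); cv2.imwrite(f,cv2.cvtColor(im,cv2.COLOR_RGB2BGR)); return im
E
python3 - <<'E'
from h import *
for n in("scene","top"):
    save(n,f"pics/{n}0.png"); print(n,cams.get_calibration(n))
print(bot.get_obs())
E
```

```text
scene {'vertical_fov': 56.63468303156308, 'cx': 254.79405073621913, 'cy': 183.41367900260244, 'extrinsics': array([[-2.32054011e-01, -7.28925605e-01,  6.44063971e-01,
         1.29405006e+00],
       [ 9.72702284e-01, -1.73150508e-01,  1.54496497e-01,
         1.65679774e-01],
       [-1.09644872e-03,  6.62334027e-01,  7.49207871e-01,
         9.75256556e-01],
       [ 0.00000000e+00,  0.00000000e+00,  0.00000000e+00,
         1.00000000e+00]])}
top {'vertical_fov': 47.637456841245495, 'cx': 265.6046055505352, 'cy': 185.81786044642627, 'extrinsics': array([[ 0.02590284,  0.99714366, -0.07094761,  0.43885846],
       [-0.99964147,  0.02631834,  0.00492777, -0.00825033],
       [ 0.00678092,  0.07079453,  0.99746787,  1.44594442],
       [ 0.        ,  0.        ,  0.        ,  1.        ]])}
{'t': 0.1, 'joint_positions': array([ 1.06880871e+00,  2.17709295e-01,  1.61481516e+00, -4.09314005e-06,
        1.31131307e+00, -1.12195857e-01]), 'qd': array([ 0.00067178, -0.00355864, -0.00356888,  0.00027912, -0.00053616,
        0.00077552]), 'joint_torque': array([-1.96484634e-04, -3.98074579e+01, -3.04972064e+01, -1.81539758e-04,
        4.25218444e-03, -2.43047378e-05]), 'tcp_pos': array([0.23712059, 0.57747991, 0.2410582 ]), 'ee_rot': array([ 2.60873546,  1.74859393, -0.00312662]), 'wrist_force': array([ 3.96600958e-04, -1.98667412e-01, -4.32995080e-01]), 'torque': array([-0.01307622, -0.0186475 , -0.04798896]), 'width': 0.08518748677069637}
```

View pics/scene0.png

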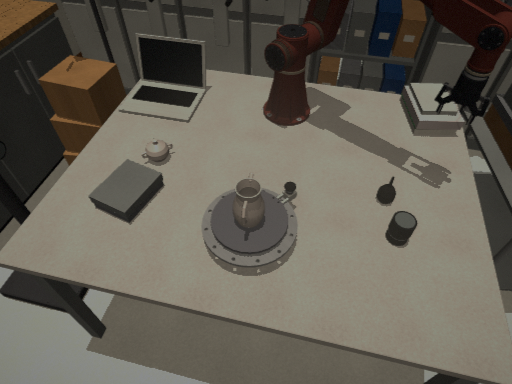

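View pics/top0.png

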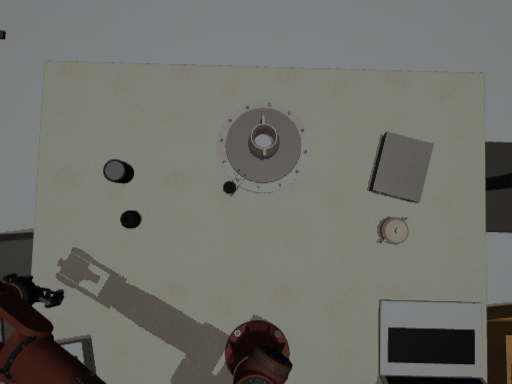

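```bash
cat >> h.py <<'E'
def ray(n,u,v):
    c=cams.get_calibration(n); f=192/np.tan(np.radians(c["vertical_fov"]/2)); E=c["extrinsics"]
    d=E[:3,:3]@np.array([(u-c["cx"])/f,-(v-c["cy"])/f,-1]); return E[:3,3],d
def onz(n,u,v,z):
    o,d=ray(n,u,v); return o+d*(z-o[2])/d[2]
def proj(n,P):
    c=cams.get_calibration(n); f=192/np.tan(np.radians(c["vertical_fov"]/2)); E=c["extrinsics"]
    p=E[:3,:3].T@(np.array(P)-E[:3,3]); return c["cx"]+f*p[0]/-p[2], c["cy"]-f*p[1]/-p[2]
E
python3 - <<'E'
from h import *
t=cv2.imread("pics/top0.png"); s=cv2.imread("pics/scene0.png")
c=t[90:205,205:320]; cv2.imwrite("pics/topc.png",cv2.resize(c,None,fx=5,fy=5,interpolation=cv2.INTER_CUBIC))
c=s[165:280,190:310]; cv2.imwrite("pics/scc.png",cv2.resize(c,None,fx=5,fy=5,interpolation=cv2.INTER_CUBIC))
for n,im,(x0,y0,x1,y1),z in(("top",t,(218,177,243,200),.106),("scene",s,(278,178,302,200),.106)):
    g=im[y0:y1,x0:x1].max(2); print(n); print(g)
    m=(g<45).astype(np.uint8); k,l,st,ce=cv2.connectedComponentsWithStats(m); i=1+np.argmax(st[1:,4]); u=ce[i]+[x0,y0]; print(u,st[i],onz(n,*u,z))
E
```

```text
top
[[127 128 128 128 127 127 127 128 128 127 101 125 128 114 123 130 120 107
  112 119 128 129 127 116 113]
 [126 127 127 127 128 127 128 128 128 128 117 127 128 123 130 132  96 103
   80 103  94 124 109 121 130]
 [127 128 127 128 128 128 128 127 127 128 127 126 121 130 132  94 112 113
   89 112  76 123 110 129 132]
 [126 127 127 128 128 127 128 128 128 128 109  98 104 129 103 109 126 125
   85  87  75 105 124 130 105]
 [127 128 128 129 128 126 128 128  97  77  60  50  58  82  67 111 128 127
  115 113  93 117 130 118 116]
 [127 127 125 126 126 128 108  78  46  21  18  20  18  26  33  67 108 126
  128 114 119 131 131 108 125]
 [128 128 124 126 127 127  73  27  19  20  18  19  18  19  18  26  65 107
  126 114 130 132 102 119 128]
 [128 128 126 126 127  96  39  19  16  17  17  17  17  17  17  20  24  76
  116 126 131  96 112 126 128]
 [128 128 127 128 126  62  22  15  18  20  19  18  20  17  20  18  19  51
   95 128 103 111 127 128 128]
 [128 129 128 126 125  49  19  16  19  17  18  18  19  16  19  18  25  35
  113  94  77  92 104 125 129]
 [128 129 128 126 127  45  18  19  18  17  18 
[... 3013 characters left out ...]
 145 144 145]
 [128 123 138 145 142 101  74  80  93  88  75  62  65  69  92  87  78  76
   86 131 145 144 144 145]
 [127 141 143 141 102  76  72  73  76  91  98  99  97  96  82  76  73  75
   98 134 145 144 145 144]
 [143 142 119  84  76  75  70  71  73  77 106 103  90  77  75  75  75  77
  116 141 143 143 144 145]
 [142 105  77  80 100  86  73  71  79  86  80  78  77  75  75  75  76 104
  135 144 143 143 145 145]
 [ 87  79  78 107 118 110  94  80 128 144 111  81  74  74  76  80 104 136
  144 144 144 144 145 144]
 [ 73 103  98  97 109 118 129 142 143 142  97  73  76  78 104 135 144 145
  143 144 144 143 144 145]]
[289.34883721 187.13953488] [ 7  4 11  9 43] [0.53662784 0.09860098 0.106     ]
```

```bash
sleep 0
```

```text
(no output)
```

View pics/topc.png

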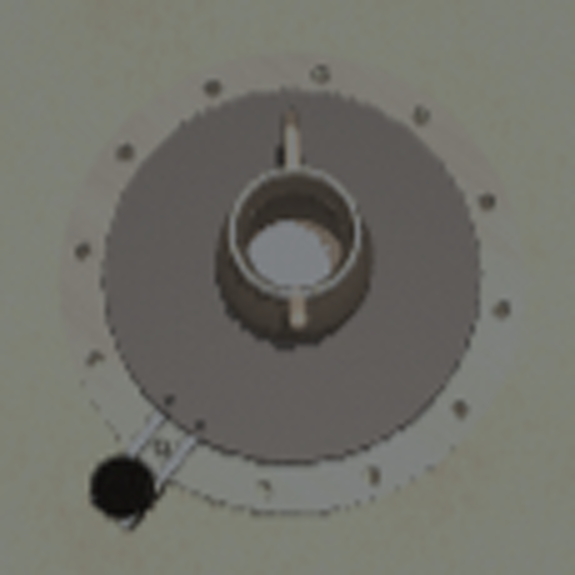

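View pics/scc.png

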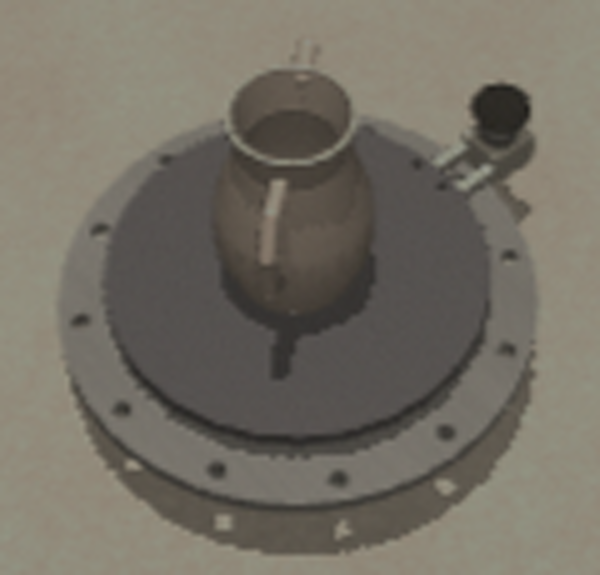

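Run:
```python
from h import *
from scipy.optimize import least_squares
T=[(213,89),(321,75),(421,116),(488,202),(503,309),(460,408),(374,476),(265,489),(163,448),(95,357),(83,251),(125,153)]
S=[(509,255),(507,349),(446,432),(339,479),(217,470),(122,409),(81,320),(100,229),(167,160)]
for n,H,o,cap in(("top",T,(205,90),(229.1,187.2)),("scene",S,(190,165),(290,186.2))):
    P=np.array([onz(n,o[0]+(x+.5)/5-.5,o[1]+(y+.5)/5-.5,.058)[:2] for x,y in H])
    def res(q):
        d=P-q[:2]; a=np.arctan2(d[:,1],d[:,0]); k=np.round((a-q[2])/(np.pi/6)); b=q[2]+k*np.pi/6
        return (d-.136*np.c_[np.cos(b),np.sin(b)]).ravel()
    best=min((least_squares(res,[*P.mean(0),a]) for a in np.linspace(0,.5,6)),key=lambda r:r.cost)
    q=best.x; r=np.hypot(*(P-q[:2]).T); print(n,q[:2],np.degrees(q[2])%30,"rms",np.sqrt(np.mean(best.fun**2)),"r",r.mean())
    c=onz(n,*cap,.106); d=c[:2]-q[:2]; print("cap",c,"r",np.hypot(*d),"ang",np.degrees(np.arctan2(d[1],d[0])))
print(cv2.Rodrigues(bot.get_obs()["ee_rot"])[0])
```

```text
top [ 0.66692499 -0.00378444] 23.762576485190838 rms 0.0006159439554170923 r 0.13611652069275781
cap [0.52691836 0.09764093 0.106     ] r 0.17288424482992637 ang 144.0792030039502
scene [ 0.66707304 -0.00291462] 23.817909163762806 rms 0.00032749786878525955 r 0.13617684353544288
cap [0.53217378 0.09996783 0.106     ] r 0.16965438185074322 ang 142.66863471265506
[[ 3.79993630e-01  9.24988477e-01 -1.07669401e-03]
 [ 9.24986412e-01 -3.79995075e-01 -1.96982007e-03]
 [-2.23119929e-03 -2.47408253e-04 -9.99997480e-01]]
```

```bash
cat >> h.py <<'E'
A=np.array([.667,-.0033]); A0=np.radians(143.79)
def cap(deg): a=A0-np.radians(deg); return A+.172*np.array([np.cos(a),np.sin(a)])
def rel(p):
    o=bot.get_obs(); R=cv2.Rodrigues(o["ee_rot"])[0]; return np.round(1000*R.T@(np.array(p)-o["tcp_pos"]),1)
E
python3 - <<'E'
from h import *
print(cap(0),cap(30),rel([*cap(0),.15]),rel([*cap(0),.22]))
E
```

```text
[0.52822056 0.0983084 ] [0.59761768 0.15408517] [-332.4  451.4   91.7] [-332.6  451.4   21.7]
```

Call:
play_rows(
  motion=[
    [[-30, 40, 0, 0, 0], [-60, 81, 2, 0, 0], [-90, 122, 4, 0, 0], [-120, 163, 6, 0, 0], [-150, 204, 8, 0, 0], [-180, 244, 10, 0, 0], [-210, 285, 12, 0, 0], [-240, 326, 14, 0, 0], [-265, 360, 17, 0, 0], [-290, 394, 19, 0, 0]],
  ],
  newtons=60,
)

```text
t: 1.1
tcp_pos: [0.4922, 0.1579, 0.2228]
ee_rot: [-2.61, -1.748, 0.001]
wrist_force: [0.7, 0.8, 0.3]
width: -0.0001
```

Call:
play_rows(
  motion=[
    [[-21, 28, 1, 0, 0], [-42, 57, 10, 0, 0], [-42.5, 57.5, 30, 0, 0], [-42.5, 57.5, 50, 0, 0], [-42.5, 57.5, 60, 0, 0], [-42.5, 57.5, 65, 0, 0], [-42.5, 57.5, 65, 0, 0]],
  ],
)

```text
t: 1.8
tcp_pos: [0.5282, 0.0993, 0.1576]
ee_rot: [-2.609, -1.749, 0.002]
wrist_force: [-0.5, -0.1, 0.1]
width: 0.0
```

Run:
```python
from h import *
save("scene","pics/s1.png")
s=cv2.imread("pics/s1.png")[120:270,190:340]; cv2.imwrite("pics/s1c.png",cv2.resize(s,None,fx=4,fy=4,interpolation=cv2.INTER_CUBIC))
o=bot.get_obs();print(o["t"],o["tcp_pos"],o["wrist_force"],o["width"],cv2.Rodrigues(o["ee_rot"])[0],rel([*cap(0),.12]))
```

```text
1.85 [0.52881423 0.09933588 0.1585178 ] [ 0.16548441 -0.34934759 -0.05773486] -0.00033526510271368804 [[ 3.79475475e-01  9.25201783e-01  1.58327484e-04]
 [ 9.25201793e-01 -3.79475482e-01  1.59799294e-05]
 [ 7.48660576e-05  1.40420881e-04 -9.99999987e-01]] [-1.2 -0.2 38.5]
```

View pics/s1c.png

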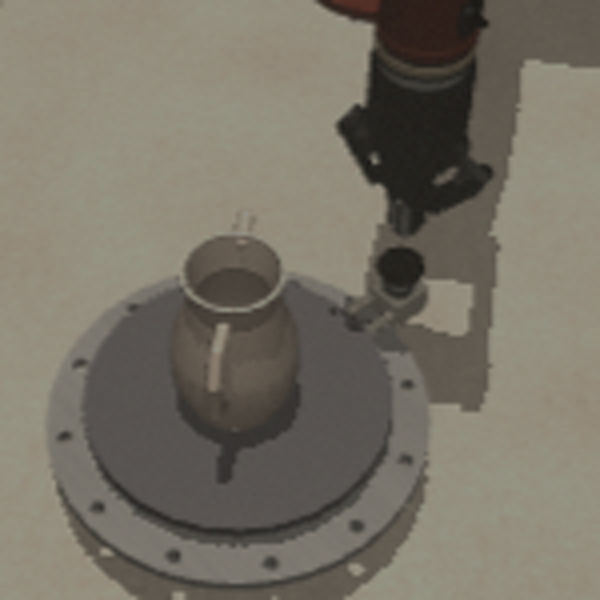

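The shut fingertip at about (405,225) in the crop is directly over the cap at (400,265), and the knuckles are clear of the jug. I'll go down to find contact.

Call:
play_rows(
  motion=[
    [[-1, 0, 15, 0, 0], [-1, 0, 28, 0, 0], [-1, 0, 36, 0, 0], [-1, 0, 40, 0, 0], [-1, 0, 42, 0, 0], [-1, 0, 44, 0, 0], [-1, 0, 44, 0, 0]],
  ],
)

```text
t: 2.55
tcp_pos: [0.5284, 0.0984, 0.1146]
ee_rot: [-2.609, -1.749, -0.0]
wrist_force: [-2.2, 1.1, 3.6]
width: 0.0003
```

Call:
play_rows(
  motion=[
    [[0, 0, 4, 0, 0], [0, 0, 7, 0, 0], [0, 0, 10, 0, 0], [0, 0, 12, 0, 0], [0, 0, 12, 0, 0], [0, 0, 12, 0, 0]],
  ],
)

```text
t: 3.15
tcp_pos: [0.5291, 0.0983, 0.1032]
ee_rot: [2.609, 1.749, 0.002]
wrist_force: [-2.3, 1.3, 6.0]
width: -0.0
```

Run:
```python
from h import *
save("scene","pics/s2.png")
s=cv2.imread("pics/s2.png")[120:270,190:340]; cv2.imwrite("pics/s2c.png",cv2.resize(s,None,fx=4,fy=4,interpolation=cv2.INTER_CUBIC))
o=bot.get_obs();print(o["t"],o["tcp_pos"],o["wrist_force"])
R=cv2.Rodrigues(o["ee_rot"])[0]
for d in (3,6,9,12,15,18,21,24,27,30): print(d,np.round(1000*R.T@np.array([*(cap(d)-cap(0)),0]),1))
```

```text
3.2 [0.52912302 0.09834566 0.10321377] [-3.32381765  1.14061964  6.45341687]
3 [8.7 2.4 0. ]
6 [17.2  5.2  0. ]
9 [25.6  8.5  0. ]
12 [33.8 12.2  0.1]
15 [41.8 16.4  0.1]
18 [49.6 20.9  0.1]
21 [57.1 25.9  0.1]
24 [64.4 31.2  0.1]
27 [71.3 36.9  0.1]
30 [78.  43.   0.1]
```

View pics/s2c.png

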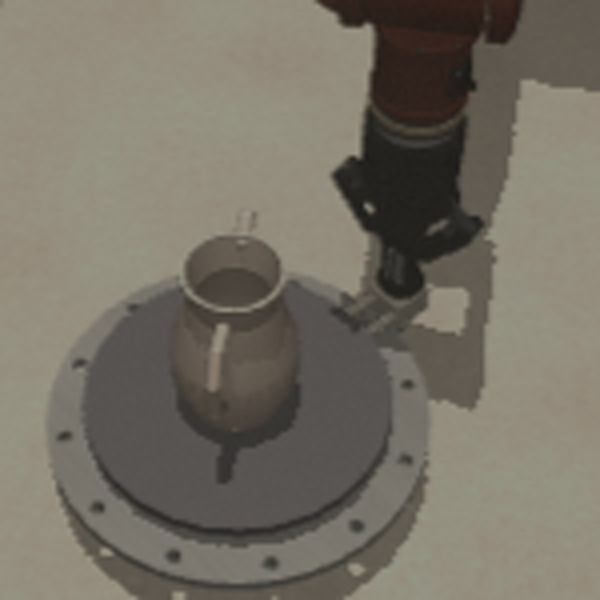

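Call:
play_rows(
  motion=[
    [[0, 0, 1, 0, 0], [0, 0, 1, 0, 0], [0, 0, 1, 0, 0]],
  ],
)

```text
t: 3.5
tcp_pos: [0.5291, 0.0984, 0.1023]
ee_rot: [2.609, 1.749, 0.002]
wrist_force: [-2.7, 2.2, 6.9]
width: 0.0
```

Call:
play_rows(
  motion=[
    [[0, 0, 1, 0, 0], [0, 0, 1, 0, 0], [0, 0, 1, 0, 0]],
  ],
)

```text
t: 3.8
tcp_pos: [0.5292, 0.0984, 0.1014]
ee_rot: [2.609, 1.749, 0.003]
wrist_force: [-2.8, 1.7, 6.7]
width: 0.0001
```

Call:
play_rows(
  motion=[
    [[0, 0, 1, 0, 0], [0, 0, 1, 0, 0], [0, 0, 1, 0, 0]],
  ],
)

```text
t: 4.1
tcp_pos: [0.5294, 0.0987, 0.101]
ee_rot: [2.61, 1.749, 0.003]
wrist_force: [-4.0, 1.8, 9.2]
width: -0.0001
```

The force step at TCP z = 0.101 shows the plunger is on its stop. Next I'll sweep 15° while turning the tool with the table.

Call:
play_rows(
  motion=[
    [[4.4, 1.1, 0, 1.5, 0], [8.7, 2.4, 0, 3, 0], [13, 3.7, 0, 4.5, 0], [17.2, 5.2, 0, 6, 0], [21.4, 6.8, 0, 7.5, 0], [25.6, 8.5, 0, 9, 0], [29.7, 10.3, 0, 10.5, 0], [33.8, 12.2, 0, 12, 0], [37.8, 14.3, 0, 13.5, 0], [41.8, 16.4, 0, 15, 0]],
  ],
)

```text
t: 5.1
tcp_pos: [0.5608, 0.1314, 0.101]
ee_rot: [-2.816, -1.392, -0.005]
wrist_force: [-2.3, 1.9, 8.7]
width: 0.0002
```

```bash
cat > ck.py <<'E'
from h import *
import sys
k=sys.argv[1]
out=[]
for n in("scene","top"):
    save(n,f"pics/{n}{k}.png"); s=cv2.imread(f"pics/{n}{k}.png"); s=s[120:270,190:340] if n=="scene" else s[80:230,190:340]
    out.append(cv2.resize(s,(400,400),interpolation=cv2.INTER_CUBIC))
cv2.imwrite(f"pics/b{k}.png",np.hstack(out))
o=bot.get_obs();p=o["tcp_pos"];d=p[:2]-A;R=cv2.Rodrigues(o["ee_rot"])[0]
print(o["t"],p,o["wrist_force"],"tip r",np.hypot(*d),"turned",143.79-np.degrees(np.arctan2(d[1],d[0])),"yaw x",np.degrees(np.arctan2(R[1,0],R[0,0])))
for a in (26,28,29,30): print(a,np.round(1000*R.T@np.array([*(cap(a)-p[:2]),0]),1))
E
python3 ck.py 3
```

```text
5.2 [0.56146816 0.13186161 0.10113894] [-1.21718109  3.51455371  8.93060004] tip r 0.1714806989670926 turned 15.807898750104613 yaw x 52.6295470154666
26 [28.9  9.8  0.1]
28 [34.3 12.4  0.2]
29 [37.  13.8  0.2]
30 [39.6 15.2  0.2]
```

View pics/b3.png

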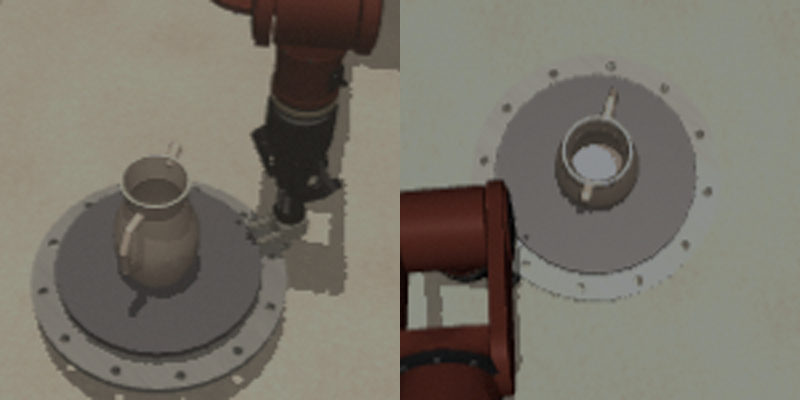

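The table follows: the jug handle has turned and the arm is at about (275,228) in the left half. I'll go on to just short of the hole.

Call:
play_rows(
  motion=[
    [[4.4, 1.1, 0, 1.5, 0], [8.7, 2.4, 0, 3, 0], [13, 3.7, 0, 4.5, 0], [17.2, 5, 0, 6, 0], [21.2, 6.6, 0, 7.5, 0], [25, 8.1, 0, 9, 0], [28.4, 9.6, 0, 10.3, 0], [31, 10.8, 0, 11.3, 0], [32.5, 11.5, 0, 12, 0], [32.5, 11.5, 0, 12, 0]],
  ],
)

```text
t: 6.2
tcp_pos: [0.5906, 0.1504, 0.1013]
ee_rot: [2.946, 1.091, 0.009]
wrist_force: [-1.2, 2.5, 8.1]
width: 0.0
```

```bash
python3 ck.py 4
python3 - <<'E'
import cv2
s=cv2.imread("pics/scene4.png")[185:245,230:320]; cv2.imwrite("pics/s4c.png",cv2.resize(s,None,fx=8,fy=8,interpolation=cv2.INTER_CUBIC))
E
```

```text
6.3 [0.59061331 0.15035838 0.10131913] [-0.42727044  3.08142997  6.60263464] tip r 0.1715978519890703 turned 27.357098827552633 yaw x 40.65544328835614
26 [-3.9 -1.3 -0. ]
28 [2.  0.1 0. ]
29 [4.9 0.9 0. ]
30 [7.7 1.7 0. ]
```

View pics/s4c.png

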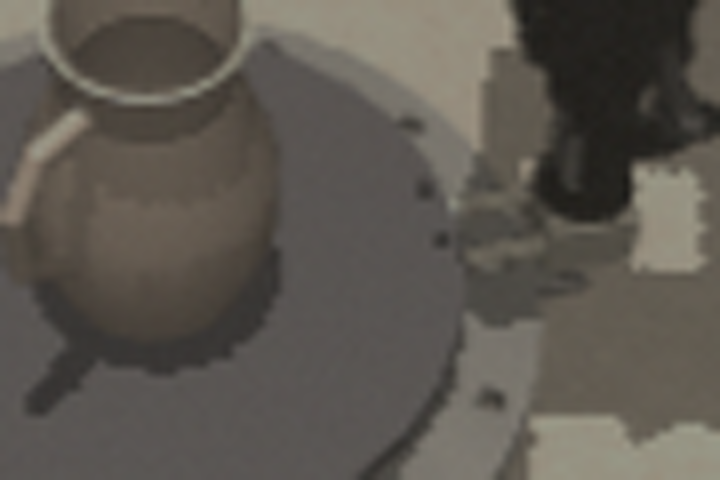

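View pics/b4.png

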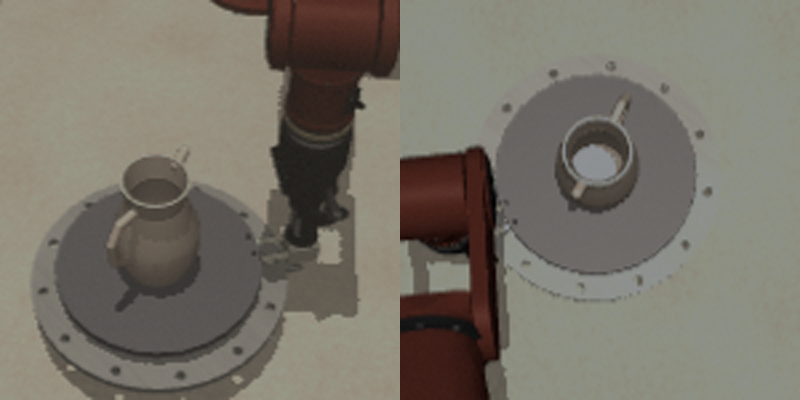

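Run:
```python
from h import *
def refine(f,u,v):
    g=cv2.imread(f).max(2).astype(float); u0,v0=int(round(u)),int(round(v)); w=g[v0-3:v0+4,u0-3:u0+4]; yy,xx=np.mgrid[-3:4,-3:4]
    k=np.clip(np.median(w)-10-w,0,None)*(xx**2+yy**2<=8); return u0+(k*xx).sum()/k.sum(), v0+(k*yy).sum()/k.sum()
for f,o,s,B in(("pics/scene0.png",(190,165),5,[(418,163),(443,186)]),("pics/scene4.png",(230,185),8,[(427,188),(441,240)])):
  for ref in(0,1):
    an=[]
    for x,y in B:
        u,v=o[0]+(x+.5)/s-.5,o[1]+(y+.5)/s-.5
        if ref:u,v=refine(f,u,v)
        d=onz("scene",u,v,.084)[:2]-A; an.append((np.hypot(*d),np.degrees(np.arctan2(d[1],d[0]))))
    print(f,ref,np.round(an,4).tolist(),np.mean([a[1] for a in an]))
```

```text
pics/scene0.png 0 [[0.1107, 149.1568], [0.1105, 136.5074]] 142.8321018380898
pics/scene0.png 1 [[0.1096, 149.321], [0.1097, 136.7716]] 143.04631897670515
pics/scene4.png 0 [[0.1121, 121.714], [0.1109, 108.5098]] 115.11188674907083
pics/scene4.png 1 [[0.1105, 121.2266], [0.113, 107.949]] 114.58780771755306
```

Call:
play_rows(
  motion=[
    [[1.4, 0.2, 0, 0.5, 0], [2.9, 0.5, 0, 1, 0], [4.3, 0.8, 0, 1.5, 0], [5.8, 1.2, 0, 2, 0], [5.8, 1.2, 0, 2, 0], [5.8, 1.2, 0, 2, 0]],
  ],
)

```text
t: 6.9
tcp_pos: [0.5959, 0.1529, 0.1014]
ee_rot: [2.964, 1.04, 0.009]
wrist_force: [-0.7, 2.2, 8.0]
width: 0.0001
```

```bash
python3 ck.py 5
python3 - <<'E'
from h import *
s=cv2.imread("pics/scene5.png")[185:245,230:320]; cv2.imwrite("pics/s5c.png",cv2.resize(s,None,fx=8,fy=8,interpolation=cv2.INTER_CUBIC))
# expected bolts at 30 deg with the bias of start picture
for a in(28,29,30,31):
  print(a,[tuple(np.round([(q-o+.5)*8-.5 for q,o in zip(proj("scene",[*(A+.1105*np.array([np.cos(t),np.sin(t)])),.084]),(230,185))])) for t in np.radians([149.2-a,136.6-a])])
E
```

```text
7.0 [0.59590191 0.15294246 0.10139793] [-0.79041564  1.97846996  7.39050379] tip r 0.1716585102988792 turned 29.32210517863014 yaw x 38.65964636790497
26 [-9.7 -2.5 -0.1]
28 [-3.8 -1.3 -0. ]
29 [-0.9 -0.6 -0. ]
30 [2.1 0.2 0. ]
28 [(np.float64(424.0), np.float64(191.0)), (np.float64(440.0), np.float64(240.0))]
29 [(np.float64(426.0), np.float64(195.0)), (np.float64(440.0), np.float64(244.0))]
30 [(np.float64(427.0), np.float64(198.0)), (np.float64(441.0), np.float64(248.0))]
31 [(np.float64(429.0), np.float64(202.0)), (np.float64(442.0), np.float64(252.0))]
```

View pics/s5c.png

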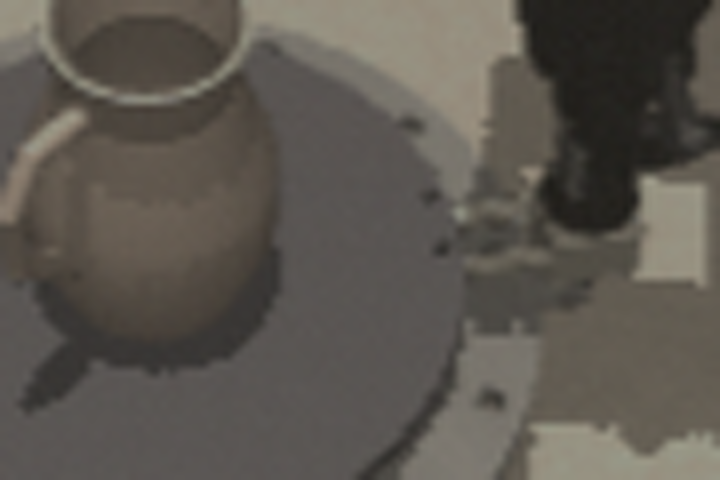

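The bolts at (430,195) and (441,248) match about 29.5°, and the tip pose gives 29.3°. I'll nudge it slightly, then lift straight up.

Call:
play_rows(
  motion=[
    [[1.2, 0.2, 0, 0.4, 0], [1.2, 0.2, 0, 0.4, 0], [1.2, 0.2, -4, 0.4, 0], [1.2, 0.2, -8, 0.4, 0], [1.2, 0.2, -11, 0.4, 0], [1.2, 0.2, -14, 0.4, 0], [1.2, 0.2, -17, 0.4, 0], [1.2, 0.2, -22, 0.4, 0], [1.2, 0.2, -30, 0.4, 0], [1.2, 0.2, -50, 0.4, 0]],
  ],
)

```text
t: 8.0
tcp_pos: [0.592, 0.1522, 0.1467]
ee_rot: [-2.967, -1.029, 0.011]
wrist_force: [-1.2, 0.4, 0.6]
width: 0.0001
```

Call:
play_rows(
  motion=[
    [[0, 0, -30, 0, 0], [0, 0, -60, 0, 0], [0, 0, -85, 0, 0], [-20, 20, -90, 0, 0], [-60, 40, -90, 0, 0], [-100, 60, -90, 0, 0], [-140, 80, -90, 0, 0], [-160, 90, -90, 0, 0], [-160, 90, -90, 0, 0]],
  ],
)

```text
t: 8.9
tcp_pos: [0.5229, -0.0194, 0.2389]
ee_rot: [2.97, 1.024, -0.003]
wrist_force: [0.8, 0.3, 0.4]
width: -0.0
```

```bash
python3 ck.py 6
python3 - <<'E'
from h import *
o=bot.get_obs(); print(rel([.35,-.3,.3]),rel([.30,.35,.3]))
E
```

```text
9.0 [ 0.52438133 -0.01711172  0.2392138 ] [ 0.82838898  0.39746706 -0.14815441] tip r 0.14328589640722794 turned 318.25851423176425 yaw x 38.185382390270206
26 [ 1.517e+02 -9.190e+01  1.000e-01]
28 [ 1.576e+02 -9.070e+01  1.000e-01]
29 [ 1.605e+02 -9.000e+01  1.000e-01]
30 [ 1.634e+02 -8.930e+01  1.000e-01]
[-311.9  114.5  -60.9] [  50.6 -427.3  -60.6]
```

View pics/b6.png

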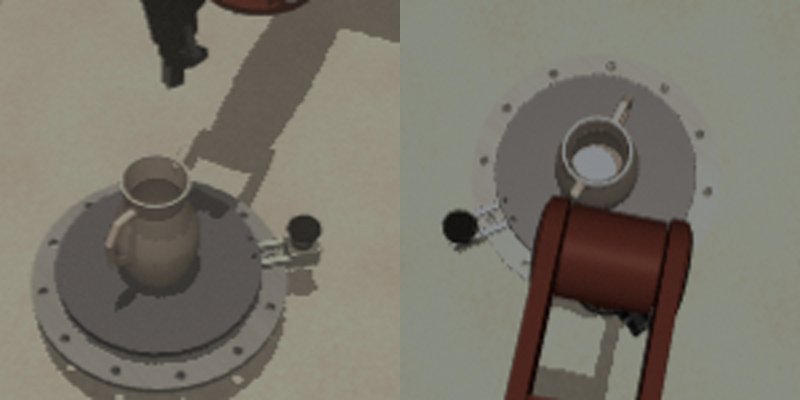

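The cap is clear in both views. I'll triangulate its height and angle.

```bash
cat > tri.py <<'E'
from h import *
def tri(k,bs,bt,th=(60,45)):
    r=[]
    for n,b,t in(("scene",bs,th[0]),("top",bt,th[1])):
        u0,v0,u1,v1=b; g=cv2.imread(f"pics/{n}{k}.png")[v0:v1,u0:u1].max(2)
        m=(g<t).astype(np.uint8); q,l,st,ce=cv2.connectedComponentsWithStats(m); i=1+np.argmax(st[1:,4]); s=st[i]
        # scene: top ellipse only -> widest extent / upper part
        c=ce[i]+[u0,v0]; 
        print(n,k,c,s+np.array([u0,v0,0,0,0]),np.round(onz(n,*c,.106),4), np.round(onz(n,*c,.0965),4)); r.append(ray(n,*c))
        d=onz(n,*c,.106)[:2]-A; print("  ang",np.degrees(np.arctan2(d[1],d[0])),np.hypot(*d))
    (o1,d1),(o2,d2)=r; M=np.c_[d1,-d2]; x=np.linalg.lstsq(M,o2-o1,rcond=None)[0]; p=(o1+x[0]*d1+o2+x[1]*d2)/2; print("tri",p,"gap",np.linalg.norm(o1+x[0]*d1-o2-x[1]*d2)); return p
E
python3 - <<'E'
from tri import *
tri(0,(278,178,302,192),(218,177,243,196))
tri(6,(294,196,316,212),(203,155,222,175))
s=cv2.imread("pics/scene6.png")[190:250,250:330]; t=cv2.imread("pics/top6.png")[140:200,195:275]
cv2.imwrite("pics/c6.png",np.hstack([cv2.resize(q,None,fx=5,fy=5,interpolation=cv2.INTER_CUBIC) for q in(s,t)]))
E
```

```text
scene 0 [289.78651685 186.56179775] [285 182  11  10  89] [0.5339 0.0996 0.106 ] [0.5256 0.0988 0.0965]
  ang 142.31123122271362 0.1682410334383257
top 0 [229.25862069 187.19827586] [223 182  13  12 116] [0.5269 0.0972 0.106 ] [0.5276 0.0979 0.0965]
  ang 144.35230490653814 0.17236114792363758
tri [0.52733909 0.09836803 0.09838233] gap 0.0012463386834706631
scene 6 [303.67647059 206.01960784] [298 201  12  11 102] [0.6024 0.1546 0.106 ] [0.5949 0.1545 0.0965]
  ang 112.23800254624022 0.1706073831151656
top 6 [212.2        165.14782609] [207 160  12  12 115] [0.5939 0.1521 0.106 ] [0.595  0.1532 0.0965]
  ang 115.17793216418316 0.17171816577250823
tri [0.59496923 0.15387579 0.09644218] gap 0.0012614299318202756
```

View pics/c6.png

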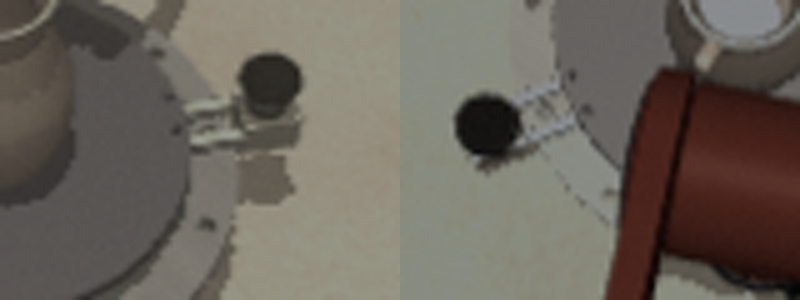

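Height is within about 2 mm of the start value, where a pin riding the ring would sit 9.5 mm lower, and the angle is about 29.6°. I'll clear the arm for one last look with finer centroids.

Call:
play_rows(
  motion=[
    [[-40, 15, -15, 0, 0], [-80, 30, -30, 0, 0], [-120, 45, -45, 0, 0], [-160, 60, -60, 0, 0], [-200, 75, -60, 0, 0], [-240, 90, -60, 0, 0], [-280, 105, -60, 0, 0], [-300, 110, -60, 0, 0], [-300, 110, -60, 0, 0]],
  ],
)

```text
t: 9.9
tcp_pos: [0.3569, -0.2904, 0.2993]
ee_rot: [2.969, 1.026, -0.001]
wrist_force: [0.3, 0.4, -0.2]
width: -0.0001
```

```bash
python3 ck.py 7 | head -1
python3 - <<'E'
from h import *
def wc(f,b,bg,fg):
    u0,v0,u1,v1=b; g=cv2.imread(f).max(2).astype(float)[v0:v1,u0:u1]; 
    g=cv2.resize(g,None,fx=8,fy=8,interpolation=cv2.INTER_LINEAR); m=(g<(bg+fg)/2).astype(np.uint8)
    q,l,st,ce=cv2.connectedComponentsWithStats(m); i=1+np.argmax(st[1:,4])
    c=max(cv2.findContours((l==i).astype(np.uint8),0,1)[0],key=cv2.contourArea)
    e=cv2.fitEllipse(c); return u0+(e[0][0]+.5)/8-.5, v0+(e[0][1]+.5)/8-.5, st[i,4]/64
for k,bs,bt in((0,(278,178,302,191),(218,177,243,196)),(7,(294,196,316,211),(203,155,222,175))):
    a=wc(f"pics/scene{k}.png",bs,120,44); b=wc(f"pics/top{k}.png",bt,120,18)
    (o1,d1),(o2,d2)=ray("scene",*a[:2]),ray("top",*b[:2]); x=np.linalg.lstsq(np.c_[d1,-d2],o2-o1,rcond=None)[0]; p=(o1+x[0]*d1+o2+x[1]*d2)/2
    d=p[:2]-A; print(k,np.round(a,2),np.round(b,2),p,np.degrees(np.arctan2(d[1],d[0])),np.hypot(*d))
for n,f in(("scene",4),):
    s0=cv2.imread("pics/scene0.png")[165:225,250:330]; s=cv2.imread("pics/scene7.png")[180:240,255:335]
    cv2.imwrite("pics/c7.png",np.hstack([cv2.resize(q,None,fx=5,fy=5,interpolation=cv2.INTER_CUBIC) for q in(s0,s)]))
E
```

```text
10.0 [ 0.35796812 -0.28847255  0.29920276] [ 0.0282143   0.73738728 -0.39274463] tip r 0.4205045597405183 turned 281.0893845727976 yaw x 38.27750737315657
0 [289.71 186.27  88.39] [229.26 187.23 134.14] [0.52717954 0.0981272  0.09961033] 144.04248270519298 0.1727345832770083
7 [303.48 205.74 104.78] [212.32 165.29 136.  ] [0.59447494 0.15327029 0.09704504] 114.85408410534173 0.17255184634758117
```

View pics/c7.png

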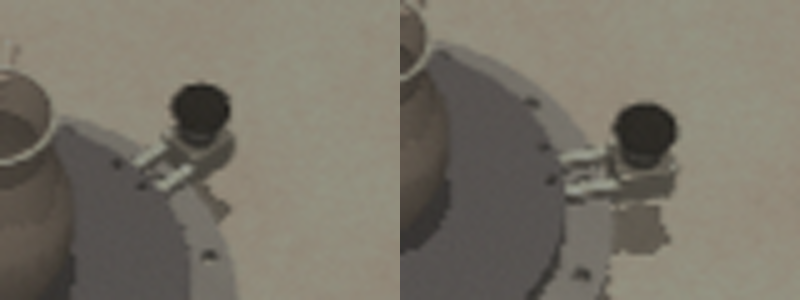

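View pics/top7.png

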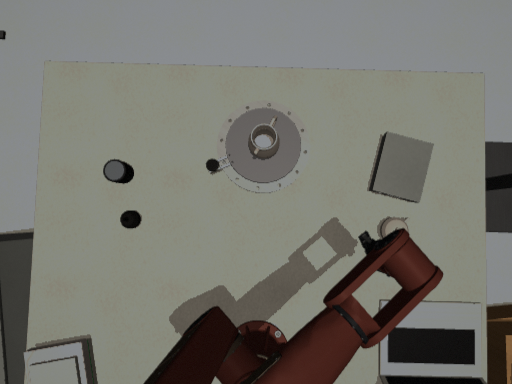

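Run:
```python
from h import *
def up(k,u,v):
    g=cv2.imread(f"pics/scene{k}.png").max(2).astype(float); r=[]
    for c in range(int(u)-1,int(u)+3):
        col=g[:,c]; w=int(v)
        while col[w]<95: w-=1
        r.append(w+(col[w]-95)/(col[w]-col[w+1]))
    return r
for k,a,uv in((0,0,(289.7,186)),(7,30,(303.5,205)),(7,29.2,(303.5,205))):
    print(k,a,"meas",np.round(up(k,*uv),2))
    for z in(.106,.1035,.0965):
        c=cap(a); E=np.array([proj("scene",[c[0]+.02*np.cos(t),c[1]+.02*np.sin(t),z]) for t in np.linspace(0,6.28,200)])
        print("   z",z,"top row",E[:,1].min().round(2),"left/right",E[:,0].min().round(2),E[:,0].max().round(2))
for k,r in((0,186),(7,205)):
    print(k,cv2.imread(f"pics/scene{k}.png").max(2)[r-1:r+2,280:316])
```

```text
0 0 meas [181.45 181.33 181.22 181.42]
   z 0.106 top row 180.62 left/right 283.52 295.89
   z 0.1035 top row 181.13 left/right 283.47 295.82
   z 0.0965 top row 182.55 left/right 283.35 295.64
7 30 meas [200.33 200.23 200.25 200.24]
   z 0.106 top row 199.75 left/right 297.24 310.23
   z 0.1035 top row 200.25 left/right 297.17 310.14
   z 0.0965 top row 201.64 left/right 296.97 309.88
7 29.2 meas [200.33 200.23 200.25 200.24]
   z 0.106 top row 199.16 left/right 297.03 310.01
   z 0.1035 top row 199.66 left/right 296.96 309.92
   z 0.0965 top row 201.05 left/right 296.77 309.66
0 [[144 145 143 143  86  43  44  45  47  44  46  45  47  46  44  76 131 145
  144 144 144 145 144 145 144 144 145 146 145 145 146 144 145 144 144 145]
 [144 144 144 125  73  43  44  44  45  44  45  46  44  47  45  42 125 146
  145 146 144 144 144 144 145 145 144 144 144 145 144 144 144 144 145 145]
 [144 144 143 144  90  43  44  44  43  45  45  46  44  43  44  43 125 146
  145 144 145 145 145 146 145 145 146 144 143 144 145 144 144 146 144 145]]
7 [[ 86  86  97 113 119 119 118 118 119 129 141 145 144 145 145 144 144 122
   71  44  44  44  47  46  45  45  46  46  43  42 124 146 145 146 147 145]
 [ 86  86  87  95 113 119 118 117 118 119 128 141 145 146 145 145 144  95
   47  44  42  43  46  46  44  45  44  45  46  44  99 138 146 146 146 146]
 [ 88  88  85  87 109 118 118 119 120 121 118 127 142 145 146 144 141 107
   60  42  43  46  44  45  45  45  44  47  47  45  99 137 146 145 147 146]]
```

```bash
python3 -c "
from h import *
print(job.sign_off()); o=bot.get_obs(); print(o['t'],o['wrist_force'])"
```

```text
the job is handed in; nothing more can be done
None
the job is handed in; nothing more can be done
```

I pressed the plunger to its stop with the shut fingertip and swept it clockwise along the 172 mm circle to the next hole. I then lifted straight off and parked the arm clear. The job was handed in at about 10 s.

**Plunger height:** The cap's upper edge in the scene view fits a fully raised plunger at 30° to about 1 mm. Two-view triangulation disagreed slightly, putting the cap 2–2.5 mm lower than at the start. A pin riding under the ring would put it 9.5 mm lower, so I take it as home. I did not feel the cap again to prove the lock.

**Table angle:** Readings after release ran from 29.2° to 30.1° against the 30° target. Camera noise is probably most of that, since 29.2° lies just outside the 0.6° of play.

**Rest of the scene:** The jug is still standing and turned with the table. The lens, dust blower, box and sugar bowl look unmoved in the last top view, though I judged that by eye. At the last reading the wrist force was under 1 N and the arm was touching nothing.

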